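# Drop the used capsule through the bin's spring flap

### The job

Throw away the used coffee capsule that stands on the ledge of the capsule bin: push the bin's self-closing flap down with one finger and, while that finger keeps it open, push the capsule over the edge of the ledge into the bin with the other finger. Do not pinch or lift the capsule, nor shove it onto the closed flap, and leave the little steel measure and all the other things standing where they are. At the end draw the fingers out so that the flap shuts.

Things in the scene. Friction and masses are not known exactly. Their poses are not given: they have to be found in the camera images.
- bin: Used-capsule bin, fixed hollow black box 260 (x) x 190 (y) x 150 mm high, walls 5 mm; origin at the centre of its underside, z up. Its top is one flush level at z = 150: a black ledge (x = 20 to 130, 5 mm thick, hollow below), the steel flap (x = -93 to 17), a black strip at the -x end. Its -x (flap) end faces away from the robot or up to 0.9 rad to either side of that
- ledge_edge (a point): Middle of the ledge's straight edge over the flap, at bin x = 20, y = 0, z = 150 mm; the edge runs along the bin's y
- flap (a joint): Angle (rad) of the steel flap, a plate 110 (x) x 166 (y) x 4 mm, hinged along the bin's y at bin x = -93, z = 148 mm; it swings down into the bin: 0 shut and level, at most 1.4. A spring shuts it: about 0.12 N m to start it, 0.26 N m at 1 rad (1 to 3 N pressed at its free edge by the ledge, more nearer the hinge). A capsule's weight does not open it
- flap_tip (a point): Middle of the flap's free edge, top face; moves with the flap. Flap and ledge are level when shut, so the finger on the flap must reach lower than the finger behind the capsule: for instance the open hand tilted 25 to 30 degrees along the bin's x, its lower finger on the -x side
- used_capsule: The used coffee capsule, bare aluminium truncated cone standing on its wide end: rim 37 mm across, 28.5 mm high, tapering to about 24 mm across near the top, 18 g. It stands on the bin's ledge, its axis 22 to 30 mm from the ledge's edge and 30 to 42 mm to one or the other side of the bin's middle line. Origin at the centre of its underside
- used_capsule_center (a point): Point on the used capsule's axis 14 mm above its underside
- measure: Small open steel measuring cup, about 38 mm across, 42 mm high, 60 g, standing on the ledge on the other side of the middle line from the used capsule; not to be moved. Origin at the centre of its underside
- new_capsule1: Unused coffee capsule, bare aluminium truncated cone standing on its wide end: rim 37 mm across, 28.5 mm high, tapering to about 24 mm across near the top, 18 g. On the worktop beside the bin; leave it. Origin at the centre of its underside
- new_capsule2: Another unused capsule just like it, on the worktop beside the bin; leave it
- mug: White mug, 80 mm across, 92 mm high, on the worktop beside the bin; leave it. Origin at the centre of its underside
- sugar_jar: Glass jar, 72 mm across, 110 mm high, on the worktop; leave it
- spice_jar: Small amber jar, 44 mm across, 95 mm high, on the worktop; leave it
- spoon: Steel spoon, 150 mm long, lying on the worktop; leave it

How it is judged:
On the way, in this order (a step that is already met when the one before it is completed fails the run):
1. A finger holds the flap open by at least 0.2 rad while the used capsule still stands on the ledge, clear of the flap (value of joint flap above 0.2 rad and contact force between the fingers and flap above 0.3 N and z of used_capsule_center in the frame of bin above 0.155 m and x of used_capsule_center in the frame of bin above 0.02 m and contact force between used_capsule and flap below 0.01 N), for 0.2 s.
2. The used capsule has gone below the ledge inside the bin while a finger still holds the flap open by at least 0.3 rad (x of used_capsule_center in the frame of bin between -0.125 and 0.125 m and y of used_capsule_center in the frame of bin between -0.09 and 0.09 m and z of used_capsule_center in the frame of bin between 0 and 0.135 m and value of joint flap above 0.3 rad and contact force between the fingers and flap above 0.3 N), for 0.05 s.
At the end, for the whole second after the job is handed in: The used capsule lies at rest inside the bin (its middle within the bin's walls and less than 60 mm above its underside), the flap is shut (under 0.06 rad), and the measure, both unused capsules, mug, jars and spoon are within 20 mm of where they stood (x of used_capsule_center in the frame of bin between -0.125 and 0.125 m and y of used_capsule_center in the frame of bin between -0.09 and 0.09 m and z of used_capsule_center in the frame of bin between 0 and 0.06 m and value of joint flap below 0.06 rad and linear speed of used_capsule below 0.05 m/s and distance of each of measure, new_capsule1, new_capsule2, mug, sugar_jar, spice_jar, spoon from where it was at the start of the episode below 0.02 m); the robot touches nothing.
It fails at once if The used capsule is lifted (its middle more than 35 mm above the ledge) (z of used_capsule_center in the frame of bin above 0.185 m).
It fails at once if The used capsule is pinched or crushed (more than 15 N from the fingers) (contact force between the fingers and used_capsule above 15 N).
It fails at once if The used capsule is shoved onto the closed flap (its middle over the flap, 5 mm past the ledge's edge, with the flap open less than 0.15 rad) (x of used_capsule_center in the frame of bin below 0.015 m and z of used_capsule_center in the frame of bin above 0.15 m and value of joint flap below 0.15 rad).
It fails at once if The measure, an unused capsule, the mug, a jar or the spoon is moved more than 20 mm (distance of any of measure, new_capsule1, new_capsule2, mug, sugar_jar, spice_jar, spoon from where it was at the start of the episode above 0.02 m).
It also fails if it takes over 32 s, if anything falls off the work surface, if the arm or the gripper's body presses on something with over 40 N, if the wrist force passes 120 N, or if a joint passes its speed limit or range.

### The arm

A 7-joint arm with a two-finger parallel gripper is mounted at the origin on the work surface. World frame = base frame: x ahead of the robot, y to its left, z up, the work surface at z = 0. Lengths are in m, angles in rad, forces in N, time in s.
With the tool pointing down it reaches from about 0.425 to 0.825 m from the base axis. Payload 3.6 kg.
Tool frame: the origin (TCP) lies midway between the tips of the shut fingers; the grasp point (between the pads) lies tcp_to_grasp behind it (tcp_to_grasp is the distance from the TCP to the grasp point, in m); z points along the fingers, y is the line along which they close (so a half turn about z gives the same grasp; the last joint's range is limited). The gripper opens to 85 mm and grips with 20 to 120 N. Pads are 22 mm wide; open, the fingers measure 114 mm over their backs; the gripper's body (76 mm by 85 mm) begins 54 mm behind the grasp point. The pads swing forward as they close: fully open they stand 13 mm farther back than shut.
Start: joints at [1.214, 0.615, -0.013, 1.423, 0.008, 1.103, -0.04], TCP at [0.211, -0.615, 0.231] pointing down, gripper open.
Joint ranges: [-3.12, 3.12], [-0.3, 2.06], [-1.34, 1.32], [0.26, 2.42], [-1.36, 4.5], [0.01, 1.98], [-2.84, 2.84]. Speed limits (rad/s): [2.79, 2.79, 3.14, 3.14, 3.14, 3.14, 3.14].

### API

Orientations are given as a unit quaternion [w, x, y, z].
In Python, from station import get_state, camera, finish_job, boxes_of, tip_of, tcp_to_grasp gives the robot as it stands.
- The arm moves only by the tool carry_out, never from a script. Its argument "commands" is a list of rows, each a list of 4 numbers: the shift along the tool's x, y, z in units of 0.4 m (1.0 is 0.4 m), then the turn about the tool's z in units of 2 pi rad (1.0 is 2 pi rad). A call has 1 to 12 rows; each row is the pose to reach, as a shift and turn from the pose commanded when the call began, along the tool's axes at that moment, turning the shorter way round; what a row does not reach only later rows make up. A row lasts 1/12 s, in which the tool goes at most 41.7 mm and 7.16 degrees, less where a joint would pass 70% of its speed; a pose out of reach is approached as far as the arm can. A call with a number of a shift or a turn outside -1 to 1 is refused whole. A call with a gripper value outside its range is refused whole. "claw" is the closure in counts, from 0 (fully open) to 255 (shut), set as the call begins (left out, the last holds). The fingers move at their own pace and stop on an object; "force" is the grip in N (left out, the last holds). Time passes only in rows, so rows that repeat a pose let the fingers close. It gives the time, the measured TCP pose, the force, the opening and the grip force at its end, in the units of the state.
- get_state(): the state, without advancing time (a new reading comes with each control period).
- camera(name): name is "side" or "top"; returns a dict with "color" (420x560x3 uint8, red, green, blue), "depth" (420x560 float32, m along the optical axis (not along the pixel's ray), 0 where there is no reading), "fx", "fy", "cx", "cy" (pixels), "k1" (the pictures are not rectified: a ray, as slopes to the right and down, at radius r is drawn at 1 + k1 r^2 times it, then the intrinsics apply), "position" and "attitude" of the camera in the world. Camera axes: x right, y down, z forward; pixel columns grow to the right and rows downward; lengths in m; the calibration is good to about 2 mm. A picture is of the moment at which its call begins.
- finish_job(): hands the job in; it is judged then, once.
Trained networks look in a picture, given as the dict that the camera call returned (one of the last four; its "shot" number tells which), for a name from the list of things; names that differ only in an ending like _2 or _b are one class to them, and where a whole thing is asked for, a point or a joint stands for the part that bears it (a point fixed in the world has none). Each returns a list of dicts, best first, with "conf" (0 to 1); they miss things now and then, are a little off and sometimes report something else, mostly with a low value. They report only what shows in the picture. A call takes as long as a camera call.
- boxes_of(thing, picture): "point" ([x, y, z] in m, in world coordinates, good to about 4 mm: the middle of the surface that is visible of it).
- tip_of(thing, picture): "point" ([x, y, z] in m, in world coordinates, good to about 4 mm: a listed point, or the origin of a listed thing).
The state is a dict: "time_s": time; "q": joint angles; "qvel": joint speeds; "tau": joint torques, N m; "tcp_pos": TCP position; "orientation": TCP orientation; "wrist_force": force on the tool from outside, world axes, zero at the start; "torque": the same for the moment, N m; "finger_gap": opening from 0.0 (shut) to 1.0 (fully open); "grasp_force": force on a finger pad.
Only numpy, scipy, OpenCV 4.12 (cv2) and the standard library are available. Lean on these libraries where they do the work, as an engineer would, in place of code of your own. Each camera call takes 0.05 s, during which the arm holds its last target. There are 200 camera calls.

## Working session

There is one attempt and no reset: what is moved stays moved. The work goes in short steps, Python scripts to look and compute and a tool call to move; the robot and the scene stay as the last step left them, time stands still between calls to the robot, and variables do not carry over. Pictures are saved under pics/ and viewed, at most 10 in all, crops included, and the job is handed in when it is done.

Besides the shell and the picture viewer there is one more tool, called after ">>>" as name(argument=value, ...), one argument or row to a line, values as JSON. carry_out: Moves the arm, as the interface text tells. Its arguments: {"type":"object","properties":{"commands":{"type":"array"},"claw":{"type":"number"},"force":{"type":"number"}},"required":["commands"]}

```bash
ls; mkdir -p pics; python3 - <<'E'
from station import *
import cv2,numpy as np
s=get_state();print(s['time_s'],s['tcp_pos'],s['orientation'],tcp_to_grasp)
ims=[]
for n in ['side','top']:
    p=camera(n);ims.append(p['color'][:,:,::-1]);print(n,p['position'],p['attitude'],p['fx'],p['k1'])
    for t in ['bin','flap','used_capsule','measure','new_capsule1','mug','sugar_jar','spice_jar','spoon']:
        print(t,[(np.round(d['point'],3).tolist(),round(d['conf'],2)) for d in boxes_of(t,p)[:3]])
    for t in ['bin','ledge_edge','flap_tip','used_capsule','measure']:
        print('tip',t,[(np.round(d['point'],3).tolist(),round(d['conf'],2)) for d in tip_of(t,p)[:3]])
    cv2.imwrite(f'pics/{n}0.png',ims[-1])
E
```

```text
pics
0.0 [ 0.21086265 -0.61402227  0.23011227] [-1.29507540e-03  9.86346821e-01  1.64676082e-01 -2.43942185e-04] 0.0187
side [ 0.21234003 -0.72580874  1.10809876] [-0.32769358  0.91722155 -0.21358495  0.07551835] 529.260980584635 -0.08636029457905463
bin []
flap [([0.573, -0.094, 0.152], 0.69)]
used_capsule [([0.492, -0.05, 0.165], 0.58)]
measure [([0.486, -0.102, 0.178], 0.87), ([0.488, -0.214, 0.014], 0.42)]
new_capsule1 [([0.484, -0.212, 0.012], 0.77), ([0.569, -0.228, 0.018], 0.69)]
mug [([0.554, 0.124, 0.07], 0.71)]
sugar_jar [([0.646, 0.411, 0.074], 0.68)]
spice_jar [([0.62, -0.465, 0.07], 0.59)]
spoon [([0.457, 0.398, 0.014], 0.56), ([0.484, -0.215, 0.014], 0.32)]
tip bin [([0.539, -0.085, -0.002], 0.81)]
tip ledge_edge [([0.518, -0.076, 0.147], 0.71)]
tip flap_tip [([0.52, -0.078, 0.149], 0.58)]
tip used_capsule [([0.498, -0.044, 0.149], 0.52)]
tip measure [([0.483, -0.108, 0.151], 0.79), ([0.572, -0.223, -0.001], 0.5)]
top [ 0.48067199 -0.02175548  1.38711579] [-0.03007967  0.70834875 -0.7046264   0.02896373] 429.8928501723431 -0.041321904957577114
bin [([0.544, -0.079, 0.146], 0.56)]
flap [([0.572, -0.088, 0.155], 0.77)]
used_capsule []
measure [([0.542, -0.081, 0.15], 0.51)]
new_capsule1 [([0.567, -0.218, 0.016], 0.52), ([0.489, -0.204, 0.021], 0.41)]
mug [([0.574, -0.086, 0.154], 0.72), ([0.547, 0.107, 0.005], 0.69)]
sugar_jar [([0.65, 0.417, 0.109], 0.98)]
spice_jar [([0.633, -0.452, 0.093], 0.77), ([0.496, -0.044, 0.168], 0.29)]
spoon [([0.471, 0.404, 0.018], 0.62)]
tip bin [([0.571, -0.226, 0.001], 0.37), ([0.498, -0.043, 0.146], 0.23)]
tip ledge_edge [([0.518, -0.081, 0.148], 0.95), ([0.483, -0.108, 0.152], 0.28)]
tip flap_tip [([0.519, -0.08, 0.15], 0.67)]
tip used_capsule [([0.498, -0.042, 0.146], 0.6), ([0.495, -0.043, 0.164], 0.41)]
tip measure [([0.498, -0.042, 0.166], 0.65), ([0.485, -0.109, 0.153], 0.6), ([0.537, -0.079, -0.002], 0.17)]
```

```bash
cat > h.py <<'E'
from station import *
import cv2,numpy as np
from scipy.spatial.transform import Rotation as R
def rot(q): return R.from_quat([q[1],q[2],q[3],q[0]])
def cloud(p):
    h,w=p['depth'].shape
    v,u=np.mgrid[:h,:w].astype(float)
    K=np.array([[p['fx'],0,p['cx']],[0,p['fy'],p['cy']],[0,0,1]])
    n=cv2.undistortPoints(np.stack([u.ravel(),v.ravel()],1)[:,None],K,np.array([p['k1'],0,0,0,0]))[:,0]
    d=p['depth'].ravel()
    P=np.c_[n*d[:,None],d]
    P=rot(p['attitude']).apply(P)+p['position']; P[d==0]=np.nan
    return P.reshape(h,w,3)
E
python3 - <<'E'
from h import *
p=camera('top');P=cloud(p);C=p['color'].astype(int)
m=(abs(P[...,2]-.15)<.006)&(abs(P[...,0]-.54)<.2)&(abs(P[...,1]+.085)<.17)
a=P[m][:,:2].astype(np.float32);print(len(a),cv2.minAreaRect(a),np.nanmedian(P[m][:,2]))
br=C.sum(2)
f=m&(br>250);a2=P[f][:,:2].astype(np.float32)
print('bright',len(a2),cv2.minAreaRect(a2))
for zl,zh in ((.168,.2),(.172,.183)):
    t=(P[...,2]>zl)&(P[...,2]<zh)&(abs(P[...,0]-.49)<.06)&(abs(P[...,1]+.075)<.1)
    n,l,st,c=cv2.connectedComponentsWithStats(t.astype(np.uint8))
    for i in range(1,n):
        if st[i,4]>5: print(st[i,4],np.median(P[l==i],0),P[l==i].min(0),P[l==i].max(0))
v,u=np.where(m);print(u.min(),u.max(),v.min(),v.max())
s=camera('side')
im=np.hstack([p['color'],s['color']])[:,:,::-1]
cv2.imwrite('pics/both.png',cv2.resize(im,(800,300),interpolation=cv2.INTER_AREA))
crop=p['color'][max(v.min()-40,0):v.max()+40,max(u.min()-40,0):u.max()+40,::-1]
cv2.imwrite('pics/crop.png',cv2.resize(crop,None,fx=3,fy=3));print(crop.shape)
E
```

```text
5419 ((0.5364409685134888, -0.0798393040895462), (0.19038499891757965, 0.26033321022987366), 82.55420684814453) 0.1496341637748262
bright 2356 ((0.535984456539154, -0.07981660962104797), (0.1900661289691925, 0.2599596679210663), 82.73882293701172)
62 [ 0.49538165 -0.04243825  0.17662051] [ 0.48418821 -0.05395109  0.16895383] [ 0.5067711  -0.03127847  0.18347934]
57 [ 0.48461973 -0.11238615  0.18868494] [ 0.46785208 -0.12304096  0.16916076] [ 0.50122437 -0.08929308  0.19639661]
54 [ 0.49538165 -0.04243825  0.17686603] [ 0.48418835 -0.05099068  0.17285097] [ 0.50656999 -0.03127847  0.18275528]
265 340 175 272
(177, 155, 3)
```

View pics/both.png

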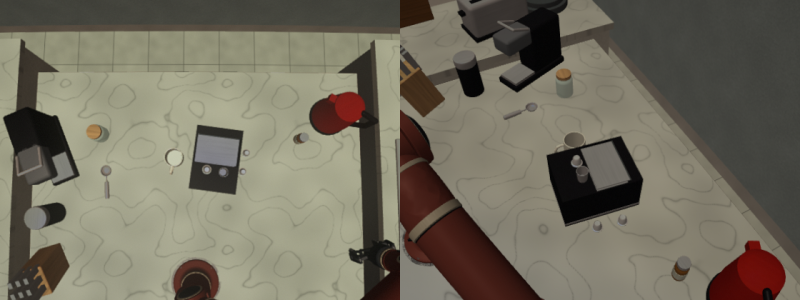

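View pics/crop.png

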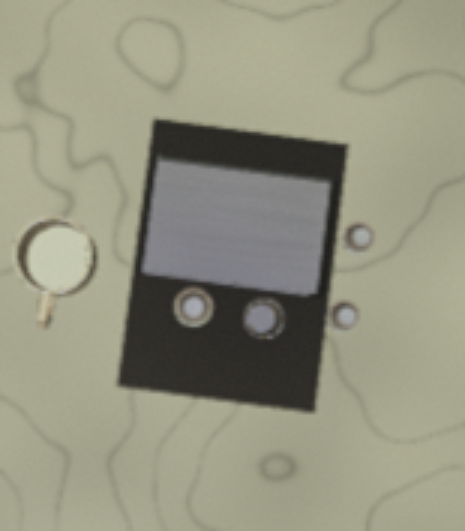

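The pictures show the bin with its flap end pointing away from the robot, yawed about −7.5°. The capsule (crop 193,306) is on the left of the ledge, the measure (263,318) on its right, and the mug and new capsules stand beside the bin. I'll move over now, then find out how to get a tilt.

>>> carry_out(
  commands=[
    [0.7,-0.77,-0.17,-0.177],
    [0.7,-0.77,-0.17,-0.177],
    [0.7,-0.77,-0.17,-0.177],
    [0.7,-0.77,-0.17,-0.177],
    [0.7,-0.77,-0.17,-0.177],
    [0.7,-0.77,-0.17,-0.177],
    [0.7,-0.77,-0.17,-0.177],
    [0.7,-0.77,-0.17,-0.177],
    [0.7,-0.77,-0.17,-0.177],
    [0.7,-0.77,-0.17,-0.177],
    [0.7,-0.77,-0.17,-0.177],
  ],
  claw=0,
)

```text
time_s: 2.52
tcp_pos: [0.3799, -0.2246, 0.3014]
orientation: [0.001, 0.746, 0.665, 0.003]
wrist_force: [0.2, -0.2, 0.1]
finger_gap: 1.003
grasp_force: 0.0
```

>>> carry_out(
  commands=[
    [0.49,0.12,0,0.0024],
    [0.49,0.12,0,0.0024],
    [0.49,0.12,0,0.0024],
    [0.49,0.12,0,0.0024],
    [0.49,0.12,0,0.0024],
    [0.49,0.12,0,0.0024],
  ],
)

```text
time_s: 3.02
tcp_pos: [0.4507, -0.0355, 0.3003]
orientation: [-0.001, 0.751, 0.66, 0.003]
wrist_force: [-0.2, -0.2, -0.0]
finger_gap: 1.003
grasp_force: 0.0
```

>>> carry_out(
  commands=[
    [0,-0.1,0,0],
    [0,-0.2,0,0],
    [0,-0.3,0,0],
    [0,-0.4,0,0],
    [0,-0.4,0,0],
  ],
)

```text
time_s: 3.43
tcp_pos: [0.2812, -0.0209, 0.2978]
orientation: [-0.002, 0.756, 0.655, -0.004]
wrist_force: [-0.7, -0.7, -0.5]
finger_gap: 1.0
grasp_force: 0.0
```

```bash
python3 -c "
from h import *
s=get_state();print(s['time_s'],s['tcp_pos'],s['orientation'],s['q']);print(rot(s['orientation']).as_matrix().round(3))"
```

```text
3.4333 [ 0.28121072 -0.02085277  0.29777356] [-0.00160723  0.75597088  0.65458781 -0.00449813] [ 0.55461151 -0.04690554 -0.52758443  2.18425149 -0.02355282  1.00681002
 -0.10321273]
[[ 0.143  0.99  -0.009]
 [ 0.99  -0.143 -0.003]
 [-0.005 -0.008 -1.   ]]
```

>>> carry_out(
  commands=[
    [0,-0.1,0,0],
    [0,-0.2,0,0],
    [0,-0.3,0,0],
    [0,-0.3,0,0],
  ],
)

```text
time_s: 3.77
tcp_pos: [0.1647, -0.0042, 0.2959]
orientation: [-0.006, 0.757, 0.654, -0.004]
wrist_force: [0.1, -0.2, -0.4]
finger_gap: 1.0
grasp_force: 0.0
```

```bash
python3 -c "
from h import *
s=get_state();print(s['time_s'],s['tcp_pos'],s['orientation'],s['q']);print(rot(s['orientation']).as_matrix().round(3))"
```

```text
3.7667 [ 0.16467607 -0.00418671  0.2959487 ] [-0.00639074  0.7565632   0.6538745  -0.00440662] [ 0.51421067 -0.30189154 -0.39002578  2.35992534 -0.13044344  1.08117661
  0.05822297]
[[ 0.145  0.989 -0.015]
 [ 0.989 -0.145  0.004]
 [ 0.002 -0.015 -1.   ]]
```

>>> carry_out(
  commands=[
    [0,-0.1,0,0],
    [0,-0.2,0,0],
    [0,-0.3,0,0],
    [0,-0.3,0,0],
  ],
)

```text
time_s: 4.1
tcp_pos: [0.1374, 0.0199, 0.2703]
orientation: [-0.033, 0.752, 0.658, -0.039]
wrist_force: [-0.0, 0.1, 0.9]
finger_gap: 1.001
grasp_force: 0.0
```

```bash
python3 -c "
from h import *
s=get_state();print(s['time_s'],s['tcp_pos'],s['orientation'],s['q']);print(rot(s['orientation']).as_matrix().round(3))"
```

```text
4.1 [0.1374037  0.01986883 0.27029688] [-0.03261676  0.75163537  0.65758749 -0.03948549] [ 0.72178394 -0.30310435 -0.64044561  2.41966515 -0.18745857  1.07801231
  0.07741205]
[[ 0.132  0.986 -0.102]
 [ 0.991 -0.133 -0.003]
 [-0.016 -0.101 -0.995]]
```

```bash
python3 -c "
from h import *
p=camera('top');s=camera('side')
im=np.hstack([p['color'][140:,100:460],s['color'][100:380,0:400]])[:,:,::-1] if 0 else np.hstack([p['color'][140:,80:480],s['color'][140:,0:400]])[:,:,::-1]
cv2.imwrite('pics/b2.png',im)
np.savez('now.npz',P=cloud(p),S=cloud(s))
for n,P in(('t',cloud(p)),('s',cloud(s))):
  m=(np.hypot(P[...,0],P[...,1])<.3)&(P[...,2]>.02)
  Q=P[m];
  for z in np.arange(.05,.8,.1):
    q=Q[abs(Q[:,2]-z)<.05]
    if len(q)>5: print(n,round(z,2),len(q),q.min(0).round(3),q.max(0).round(3))
"
```

```text
t 0.05 202 [-0.009 -0.075  0.02 ] [ 0.079 -0.     0.099]
t 0.15 171 [ 0.004 -0.074  0.1  ] [ 0.061 -0.019  0.199]
t 0.25 125 [ 0.007 -0.076  0.2  ] [ 0.046 -0.03   0.279]
t 0.35 264 [ 0.171 -0.011  0.314] [0.22 0.03 0.4 ]
t 0.45 326 [ 0.162 -0.018  0.4  ] [0.197 0.051 0.499]
t 0.55 813 [ 0.156 -0.03   0.5  ] [0.219 0.07  0.6  ]
t 0.65 881 [ 0.167 -0.024  0.6  ] [0.21  0.065 0.624]
s 0.05 1443 [-0.08  -0.074  0.02 ] [0.07  0.039 0.1  ]
s 0.15 1647 [-0.056 -0.077  0.1  ] [0.076 0.012 0.2  ]
s 0.25 2588 [-0.042 -0.08   0.2  ] [0.197 0.037 0.3  ]
s 0.35 2490 [-0.006 -0.063  0.3  ] [0.219 0.061 0.4  ]
s 0.45 1903 [ 0.116 -0.021  0.4  ] [0.196 0.028 0.5  ]
s 0.55 2662 [ 0.106 -0.033  0.5  ] [0.218 0.056 0.6  ]
s 0.65 2184 [ 0.117 -0.026  0.6  ] [0.209 0.068 0.644]
```

View pics/b2.png

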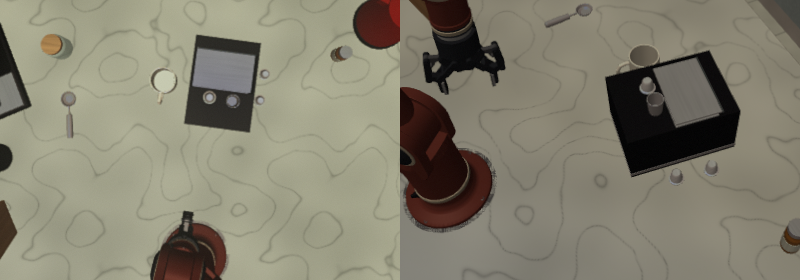

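```bash
cat >> h.py <<'E'
def st():
    s=get_state();M=rot(s['orientation']).as_matrix()
    print(round(s['time_s'],2),'p',s['tcp_pos'].round(4),'q',np.round(s['q'],2),'F',np.round(s['wrist_force'],1));print(M.round(3));return s,M
def to(target,p=None,M=None):
    s=get_state();M=rot(s['orientation']).as_matrix()
    d=M.T@(np.array(target)-s['tcp_pos']);print('shift',np.round(d/.4,3),'rows',np.linalg.norm(d)/.0417)
E
python3 -c "
from h import *
st();to([.2,.35,.5])"
```

```text
4.2 p [0.1378 0.0182 0.2703] q [ 0.73 -0.3  -0.64  2.42 -0.19  1.08  0.07] F [ 1.7 -0.3  0.2]
[[ 0.143  0.984 -0.102]
 [ 0.99  -0.144 -0.003]
 [-0.018 -0.1   -0.995]]
shift [ 0.833 -0.024 -0.589] rows 9.7918125906561
```

>>> carry_out(
  commands=[
    [0,0.12,-0.1,0],
    [0.2,0.1,-0.2,-0.02],
    [0.83,-0.02,-0.59,-0.17],
    [0.83,-0.02,-0.59,-0.17],
    [0.83,-0.02,-0.59,-0.17],
    [0.83,-0.02,-0.59,-0.17],
    [0.83,-0.02,-0.59,-0.17],
    [0.83,-0.02,-0.59,-0.17],
    [0.83,-0.02,-0.59,-0.17],
    [0.83,-0.02,-0.59,-0.17],
    [0.83,-0.02,-0.59,-0.17],
  ],
)

```text
time_s: 5.12
tcp_pos: [0.2053, 0.3497, 0.5003]
orientation: [-0.05, 0.321, 0.946, -0.017]
wrist_force: [-0.5, -0.6, 0.9]
finger_gap: 1.0
grasp_force: 0.0
```

```bash
python3 -c "
from h import *
st();to([-.2,.4,.6])"
```

```text
5.12 p [0.2053 0.3497 0.5003] q [-0.03  0.25 -1.31  1.46  0.14  1.65 -0.41] F [-0.5 -0.6  0.9]
[[-0.79   0.605 -0.105]
 [ 0.608  0.794 -0.   ]
 [ 0.083 -0.064 -0.994]]
shift [ 0.897 -0.529 -0.142] rows 10.080528772842923
```

>>> carry_out(
  commands=[
    [0.9,-0.53,-0.14,-0.15],
    [0.9,-0.53,-0.14,-0.15],
    [0.9,-0.53,-0.14,-0.15],
    [0.9,-0.53,-0.14,-0.15],
    [0.9,-0.53,-0.14,-0.15],
    [0.9,-0.53,-0.14,-0.15],
    [0.9,-0.53,-0.14,-0.15],
    [0.9,-0.53,-0.14,-0.15],
    [0.9,-0.53,-0.14,-0.15],
    [0.9,-0.53,-0.14,-0.15],
    [0.9,-0.53,-0.14,-0.15],
  ],
)

```text
time_s: 6.03
tcp_pos: [-0.2105, 0.3958, 0.5987]
orientation: [-0.052, -0.15, 0.987, 0.007]
wrist_force: [0.5, -0.1, -0.3]
finger_gap: 1.003
grasp_force: 0.0
```

```bash
python3 -c "
from h import *
st();to([-.45,.1,.6])"
```

```text
6.03 p [-0.2105  0.3958  0.5987] q [-1.21  0.29 -1.27  1.13  0.22  1.83 -0.52] F [ 0.5 -0.1 -0.3]
[[-0.95  -0.295 -0.105]
 [-0.296  0.955 -0.003]
 [ 0.101  0.029 -0.994]]
shift [ 0.788 -0.53   0.061] rows 9.126968333895677
```

>>> carry_out(
  commands=[
    [0.79,-0.53,0.06,-0.14],
    [0.79,-0.53,0.06,-0.14],
    [0.79,-0.53,0.06,-0.14],
    [0.79,-0.53,0.06,-0.14],
    [0.79,-0.53,0.06,-0.14],
    [0.79,-0.53,0.06,-0.14],
    [0.79,-0.53,0.06,-0.14],
    [0.79,-0.53,0.06,-0.14],
    [0.79,-0.53,0.06,-0.14],
    [0.79,-0.53,0.06,-0.14],
  ],
)

```text
time_s: 6.87
tcp_pos: [-0.4504, 0.0915, 0.5992]
orientation: [-0.044, -0.561, 0.826, 0.026]
wrist_force: [0.1, -1.3, 0.6]
finger_gap: 1.001
grasp_force: 0.0
```

```bash
python3 -c "
from h import *
st();to([-.55,.06,.75])"
```

```text
6.87 p [-0.4504  0.0915  0.5992] q [-2.12  0.28 -1.27  1.14  0.29  1.8  -0.52] F [ 0.1 -1.3  0.6]
[[-0.366 -0.925 -0.103]
 [-0.93   0.369 -0.007]
 [ 0.044  0.093 -0.995]]
shift [ 0.181  0.236 -0.349] rows 4.399919473088366
```

>>> carry_out(
  commands=[
    [0.18,0.24,-0.35,0],
    [0.18,0.24,-0.35,0],
    [0.18,0.24,-0.35,0],
    [0.18,0.24,-0.35,0],
    [0.18,0.24,-0.35,0],
    [0.18,0.24,-0.35,0],
  ],
)

```text
time_s: 7.37
tcp_pos: [-0.5039, 0.0943, 0.6412]
orientation: [-0.033, -0.549, 0.835, 0.013]
wrist_force: [0.2, 1.2, 0.1]
finger_gap: 0.999
grasp_force: 0.0
```

```bash
python3 -c "
from h import *
st();to([-.67,.06,.78])"
```

```text
7.37 p [-0.5039  0.0943  0.6412] q [-2.82  0.3  -0.3   0.82  0.08  1.97 -0.34] F [0.2 1.2 0.1]
[[-0.396 -0.916 -0.068]
 [-0.918  0.397 -0.015]
 [ 0.041  0.057 -0.998]]
shift [ 0.257  0.366 -0.317] rows 5.255703675918286
```

>>> carry_out(
  commands=[
    [0.25,0.37,-0.2,0],
    [0.25,0.37,-0.2,0],
    [0.25,0.37,-0.2,0],
    [0.25,0.37,-0.2,0],
    [0.25,0.37,-0.2,0],
    [0.25,0.37,-0.2,0],
  ],
)

```text
time_s: 7.87
tcp_pos: [-0.6034, 0.0606, 0.6259]
orientation: [-0.048, -0.549, 0.834, 0.025]
wrist_force: [0.5, 0.2, -0.4]
finger_gap: 0.999
grasp_force: 0.0
```

```bash
python3 -c "
from h import *
st();to([-.85,.06,.7])"
```

```text
7.87 p [-0.6034  0.0606  0.6259] q [-3.1   0.47  0.09  0.58 -0.07  1.98 -0.32] F [ 0.5  0.2 -0.4]
[[-0.392 -0.914 -0.108]
 [-0.918  0.395 -0.012]
 [ 0.053  0.094 -0.994]]
shift [ 0.253  0.58  -0.118] rows 6.174834431766795
```

>>> carry_out(
  commands=[
    [0.25,0.58,-0.15,0],
    [0.25,0.58,-0.15,0],
    [0.25,0.58,-0.15,0],
    [0.25,0.58,-0.15,0],
    [0.25,0.58,-0.15,0],
    [0.25,0.58,-0.15,0],
    [0.25,0.58,-0.15,0],
  ],
)

```text
time_s: 8.45
tcp_pos: [-0.7062, 0.0535, 0.5772]
orientation: [-0.065, -0.548, 0.833, 0.037]
wrist_force: [0.4, 0.7, 0.2]
finger_gap: 1.003
grasp_force: 0.0
```

```bash
python3 -c "
from h import *
st();to([-1.0,.08,.75])"
```

```text
8.45 p [-0.7062  0.0535  0.5772] q [-3.11  0.68  0.13  0.33 -0.12  1.98 -0.34] F [0.4 0.7 0.2]
[[-0.391 -0.909 -0.148]
 [-0.918  0.396 -0.01 ]
 [ 0.067  0.132 -0.989]]
shift [ 0.255  0.751 -0.319] rows 8.198640008579918
```

>>> carry_out(
  commands=[
    [0.2,0.6,-0.6,0],
    [0.2,0.6,-0.6,0],
    [0.2,0.6,-0.6,0],
  ],
)

```text
time_s: 8.7
tcp_pos: [-0.712, 0.0553, 0.5905]
orientation: [-0.081, -0.547, 0.832, 0.049]
wrist_force: [-0.2, -0.1, 0.2]
finger_gap: 0.996
grasp_force: 0.0
```

>>> carry_out(
  commands=[
    [0.2,0.6,-0.6,0],
    [0.2,0.6,-0.6,0],
    [0.2,0.6,-0.6,0],
  ],
)

```text
time_s: 8.95
tcp_pos: [-0.7101, 0.0571, 0.6064]
orientation: [-0.094, -0.546, 0.83, 0.06]
wrist_force: [0.5, 0.4, 0.8]
finger_gap: 1.0
grasp_force: 0.0
```

```bash
python3 -c "
from h import *
st()"
```

```text
8.95 p [-0.7101  0.0571  0.6064] q [-3.12  0.68  0.21  0.26 -0.19  1.98 -0.33] F [0.5 0.4 0.8]
[[-0.386 -0.896 -0.22 ]
 [-0.918  0.397 -0.003]
 [ 0.09   0.201 -0.975]]
```

>>> carry_out(
  commands=[
    [0.1,0.5,-0.9,0],
    [0.1,0.5,-0.9,0],
    [0.1,0.5,-0.9,0],
  ],
)

```text
time_s: 9.2
tcp_pos: [-0.6917, 0.064, 0.6391]
orientation: [-0.111, -0.544, 0.828, 0.073]
wrist_force: [1.1, -0.1, 0.4]
finger_gap: 1.006
grasp_force: 0.0
```

>>> carry_out(
  commands=[
    [0.1,0.5,-0.9,0],
    [0.1,0.5,-0.9,0],
    [0.1,0.5,-0.9,0],
  ],
)

```text
time_s: 9.45
tcp_pos: [-0.673, 0.0716, 0.6697]
orientation: [-0.128, -0.541, 0.827, 0.088]
wrist_force: [0.3, -0.1, -0.2]
finger_gap: 0.999
grasp_force: 0.0
```

>>> carry_out(
  commands=[
    [0.1,0.5,-0.9,0],
    [0.1,0.5,-0.9,0],
    [0.1,0.5,-0.9,0],
  ],
)

```text
time_s: 9.7
tcp_pos: [-0.6537, 0.0764, 0.6988]
orientation: [-0.145, -0.539, 0.823, 0.101]
wrist_force: [0.8, 0.0, 0.2]
finger_gap: 1.0
grasp_force: 0.0
```

```bash
python3 -c "
from h import *
st()"
```

```text
9.7 p [-0.6537  0.0764  0.6988] q [-3.06  0.54  0.08  0.26 -0.09  1.98 -0.32] F [0.8 0.  0.2]
[[-0.376 -0.859 -0.349]
 [-0.917  0.398  0.009]
 [ 0.131  0.323 -0.937]]
```

>>> carry_out(
  commands=[
    [0.0,0.5,-0.9,0],
    [0.0,0.5,-0.9,0],
    [0.0,0.5,-0.9,0],
  ],
)

```text
time_s: 9.95
tcp_pos: [-0.6311, 0.0905, 0.7278]
orientation: [-0.163, -0.537, 0.819, 0.115]
wrist_force: [-0.6, -0.7, 0.8]
finger_gap: 1.001
grasp_force: 0.0
```

>>> carry_out(
  commands=[
    [0.0,0.5,-0.9,0],
    [0.0,0.5,-0.9,0],
    [0.0,0.5,-0.9,0],
  ],
)

```text
time_s: 10.2
tcp_pos: [-0.6069, 0.1043, 0.7557]
orientation: [-0.18, -0.534, 0.816, 0.13]
wrist_force: [-0.1, -0.4, 0.6]
finger_gap: 0.999
grasp_force: 0.0
```

>>> carry_out(
  commands=[
    [0.0,0.5,-0.9,0],
    [0.0,0.5,-0.9,0],
    [0.0,0.5,-0.9,0],
  ],
)

```text
time_s: 10.45
tcp_pos: [-0.5813, 0.1165, 0.7825]
orientation: [-0.196, -0.531, 0.812, 0.145]
wrist_force: [-0.1, -1.1, 0.5]
finger_gap: 1.003
grasp_force: 0.0
```

```bash
python3 -c "
from h import *
st();to([-.4,.35,.55])"
```

```text
10.45 p [-0.5813  0.1165  0.7825] q [-2.95  0.41  0.02  0.26 -0.08  1.98 -0.26] F [-0.1 -1.1  0.5]
[[-0.36  -0.805 -0.471]
 [-0.918  0.395  0.027]
 [ 0.164  0.442 -0.882]]
shift [-0.795 -0.391  0.315] rows 9.018881636889436
```

>>> carry_out(
  commands=[
    [-0.8,-0.4,0.32,0.12],
    [-0.8,-0.4,0.32,0.12],
    [-0.8,-0.4,0.32,0.12],
    [-0.8,-0.4,0.32,0.12],
    [-0.8,-0.4,0.32,0.12],
    [-0.8,-0.4,0.32,0.12],
    [-0.8,-0.4,0.32,0.12],
    [-0.8,-0.4,0.32,0.12],
    [-0.8,-0.4,0.32,0.12],
    [-0.8,-0.4,0.32,0.12],
  ],
)

```text
time_s: 11.28
tcp_pos: [-0.3976, 0.3493, 0.542]
orientation: [-0.233, -0.196, 0.951, 0.06]
wrist_force: [-0.6, -0.3, 0.3]
finger_gap: 0.997
grasp_force: 0.0
```

```bash
python3 -c "
from h import *
st();to([-.1,.5,.5]);to([-.05,.45,.45])"
```

```text
11.28 p [-0.3976  0.3493  0.542 ] q [-2.47  0.1   0.24  1.45 -0.4   1.28 -0.2 ] F [-0.6 -0.3  0.3]
[[-0.814 -0.345 -0.467]
 [-0.401  0.916  0.022]
 [ 0.42   0.205 -0.884]]
shift [-0.801  0.067 -0.246] rows 8.063810573536516
shift [-0.905 -0.117 -0.197] rows 8.955526759814697
```

>>> carry_out(
  commands=[
    [-0.9,-0.12,-0.2,0.13],
    [-0.9,-0.12,-0.2,0.13],
    [-0.9,-0.12,-0.2,0.13],
    [-0.9,-0.12,-0.2,0.13],
    [-0.9,-0.12,-0.2,0.13],
    [-0.9,-0.12,-0.2,0.13],
    [-0.9,-0.12,-0.2,0.13],
    [-0.9,-0.12,-0.2,0.13],
    [-0.9,-0.12,-0.2,0.13],
    [-0.9,-0.12,-0.2,0.13],
  ],
)

```text
time_s: 12.12
tcp_pos: [-0.0457, 0.4482, 0.4509]
orientation: [-0.236, 0.204, 0.949, -0.037]
wrist_force: [-0.4, -0.3, -0.3]
finger_gap: 1.001
grasp_force: 0.0
```

```bash
python3 -c "
from h import *
st();to([.3,.3,.4])"
```

```text
12.12 p [-0.0457  0.4482  0.4509] q [-1.94  0.18  0.66  1.64 -0.58  1.5  -0.05] F [-0.4 -0.3 -0.3]
[[-0.806  0.369 -0.463]
 [ 0.404  0.914  0.026]
 [ 0.433 -0.166 -0.886]]
shift [-0.901  0.001 -0.297] rows 9.103291533941372
```

>>> carry_out(
  commands=[
    [-0.9,0,-0.3,0.14],
    [-0.9,0,-0.3,0.14],
    [-0.9,0,-0.3,0.14],
    [-0.9,0,-0.3,0.14],
    [-0.9,0,-0.3,0.14],
    [-0.9,0,-0.3,0.14],
    [-0.9,0,-0.3,0.14],
    [-0.9,0,-0.3,0.14],
    [-0.9,0,-0.3,0.14],
    [-0.9,0,-0.3,0.14],
  ],
)

```text
time_s: 12.95
tcp_pos: [0.2992, 0.2995, 0.3996]
orientation: [-0.198, 0.588, 0.773, -0.136]
wrist_force: [-0.7, -0.2, 0.5]
finger_gap: 0.998
grasp_force: 0.0
```

```bash
python3 - <<'E'
from h import *
s,M=st()
bx=np.array([-.9916,.1297,0]);C=np.array([.5364,-.0798,.0]);by=np.array([-.1297,-.9916,0])
# desired y: in plane perp to z, horizontally with no biny component
z=M[:,2]; y=np.cross(by,z); y/=np.linalg.norm(y); y=y if y@bx<0 else -y
a=np.arctan2(-y@M[:,0],y@M[:,1]);print('turn',a/2/np.pi,y)
x=np.cross(y,z)
print('bin frame x,y,z', *[ (round(v@bx,3),round(v@by,3),round(v[2],3)) for v in (x,y,z)])
E
```

```text
12.95 p [0.2992 0.2995 0.3996] q [-1.24  0.43  0.95  1.56 -0.5   1.8   0.03] F [-0.7 -0.2  0.5]
[[-0.23   0.854 -0.466]
 [ 0.962  0.272  0.023]
 [ 0.147 -0.443 -0.884]]
turn 0.062217113921233476 [ 0.8774606  -0.11477071 -0.46571513]
bin frame x,y,z (np.float64(0.017), np.float64(-0.999), np.float64(-0.033)) (np.float64(-0.885), np.float64(0.0), np.float64(-0.466)) (np.float64(0.465), np.float64(0.037), np.float64(-0.884))
```

```bash
cat >> h.py <<'E'
bx=np.array([-.9916,.1297,0]);by=np.array([-.1297,-.9916,0]);C=np.array([.5364,-.0798,.0])
def binp(x,y,z): return C+x*bx+y*by+np.array([0,0,z])
def tobin(p): d=np.asarray(p)-C; return np.round([d@bx,d@by,d[2]],4)
E
python3 -c "
from h import *
to(binp(.0444,-.033,.255))"
```

```text
shift [-0.986  0.35   0.07 ] rows 10.062058357653873
```

>>> carry_out(
  commands=[
    [-0.986,0.35,0.07,0.062],
    [-0.986,0.35,0.07,0.062],
    [-0.986,0.35,0.07,0.062],
    [-0.986,0.35,0.07,0.062],
    [-0.986,0.35,0.07,0.062],
    [-0.986,0.35,0.07,0.062],
    [-0.986,0.35,0.07,0.062],
    [-0.986,0.35,0.07,0.062],
    [-0.986,0.35,0.07,0.062],
    [-0.986,0.35,0.07,0.062],
    [-0.986,0.35,0.07,0.062],
  ],
)

```text
time_s: 13.87
tcp_pos: [0.4948, -0.0403, 0.2512]
orientation: [-0.171, 0.725, 0.645, -0.173]
wrist_force: [-0.4, -0.6, 0.5]
finger_gap: 1.002
grasp_force: 0.0
```

```bash
python3 - <<'E'
from h import *
s,M=st();print(tobin(s['tcp_pos']));print('axes bin',[(round(v@bx,3),round(v@by,3),round(v[2],3)) for v in M.T])
to(binp(.0444,-.033,.17))
p=camera('side');cv2.imwrite('pics/hov.png',cv2.resize(p['color'][130:340,150:430,::-1],None,fx=2.8,fy=2.8))
E
```

```text
13.87 p [ 0.4948 -0.0403  0.2512] q [-0.45  0.78  0.95  1.49 -0.41  1.64  0.45] F [-0.4 -0.6  0.5]
[[ 0.108  0.875 -0.471]
 [ 0.994 -0.11   0.024]
 [-0.031 -0.471 -0.882]]
[ 0.0464 -0.0338  0.2512]
axes bin [(np.float64(0.022), np.float64(-0.999), np.float64(-0.031)), (np.float64(-0.882), np.float64(-0.004), np.float64(-0.471)), (np.float64(0.471), np.float64(0.038), np.float64(-0.882))]
shift [0.004 0.1   0.177] rows 1.9485151763001427
```

View pics/hov.png

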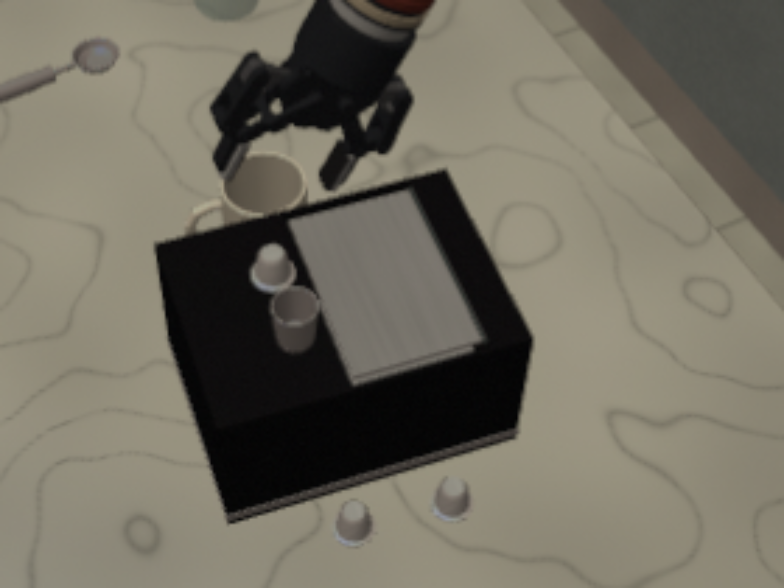

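The hand hovers over the bin with its lower finger (crop 337,180) on the flap side and the higher finger (232,160) on the ledge side. I'll check the tip positions by depth before going down.

```bash
python3 - <<'E'
from h import *
s=get_state();T=tobin(s['tcp_pos']);M=rot(s['orientation']).as_matrix()
for n in ('side','top'):
    P=cloud(camera(n)).reshape(-1,3);P=P[np.isfinite(P[:,0])]
    L=(P-s['tcp_pos'])@M   # tool coords
    k=(abs(L[:,0])<.05)&(abs(L[:,1])<.08)&(L[:,2]>-.08)&(L[:,2]<.02)
    for sg in (-1,1):
        q=L[k&(L[:,1]*sg>.02)]
        b=(P[k&(L[:,1]*sg>.02)]-C)@np.c_[bx,by,[0,0,1]]
        if len(q)>5: print(n,sg,len(q),'tool min',q.min(0).round(3),'max',q.max(0).round(3),'bin zmin',b[b[:,2].argmin()].round(3))
E
```

```text
side -1 386 tool min [-0.019 -0.075 -0.08 ] max [ 0.015 -0.023 -0.015] bin zmin [ 0.083 -0.029  0.289]
side 1 315 tool min [-0.019  0.028 -0.08 ] max [ 0.015  0.075 -0.015] bin zmin [ 0.001 -0.049  0.245]
top -1 59 tool min [-0.012 -0.075 -0.08 ] max [ 0.02  -0.029 -0.022] bin zmin [ 0.086 -0.036  0.297]
```

>>> carry_out(
  commands=[
    [0.003,0.05,0.09,0],
    [0.006,0.1,0.18,0],
    [0.007,0.115,0.207,0],
    [0.008,0.128,0.23,0],
    [0.009,0.141,0.254,0],
    [0.009,0.152,0.274,0],
    [0.009,0.152,0.274,0],
    [0.009,0.152,0.274,0],
  ],
)

```text
time_s: 14.68
tcp_pos: [0.4971, -0.0349, 0.1299]
orientation: [-0.17, 0.723, 0.648, -0.171]
wrist_force: [-0.1, 1.3, 1.3]
finger_gap: 1.0
grasp_force: 0.9
```

```bash
python3 - <<'E'
from h import *
s,M=st();print(tobin(s['tcp_pos']),s['grasp_force'],s['finger_gap'])
p=camera('side');cv2.imwrite('pics/down.png',cv2.resize(p['color'][130:340,150:430,::-1],None,fx=2.8,fy=2.8))
E
```

```text
14.68 p [ 0.4971 -0.0349  0.1299] q [-0.43  0.92  0.88  1.61 -0.51  1.42  0.5 ] F [-0.1  1.3  1.3]
[[ 0.102  0.878 -0.468]
 [ 0.994 -0.103  0.024]
 [-0.027 -0.468 -0.883]]
[ 0.0448 -0.0394  0.1299] 0.8565146007458679 1.0000466641904089
```

View pics/down.png

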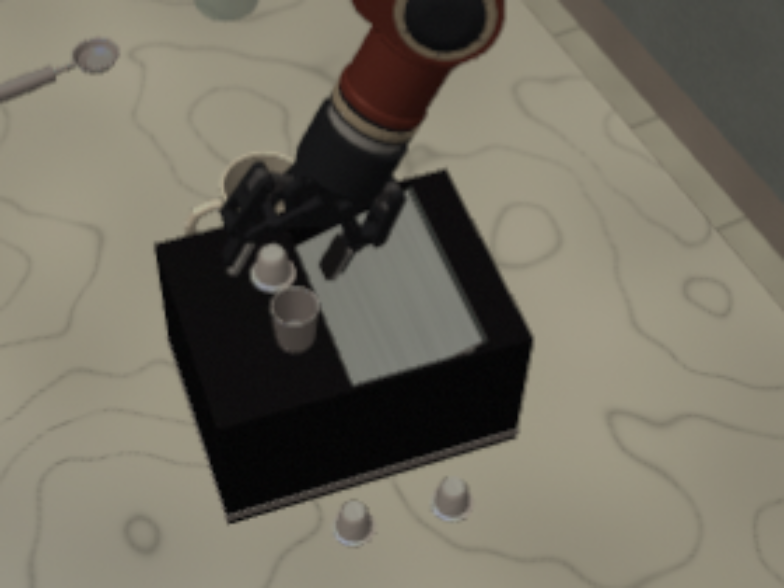

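>>> carry_out(
  commands=[
    [-0.01,0.004,0.008,0],
    [-0.016,0.007,0.013,0],
    [-0.016,0.007,0.013,0],
    [-0.016,0.007,0.013,0],
  ],
)

```text
time_s: 15.07
tcp_pos: [0.4964, -0.0427, 0.1236]
orientation: [-0.17, 0.723, 0.647, -0.172]
wrist_force: [0.7, -0.4, 1.0]
finger_gap: 0.999
grasp_force: 0.9
```

```bash
python3 - <<'E'
from h import *
s,M=st();T=tobin(s['tcp_pos']);print(T)
P=cloud(camera('side')).reshape(-1,3);B=(P-C)@np.c_[bx,by,[0,0,1]]
k=(abs(B[:,0]+.03)<.05)&(B[:,1]>.03)&(B[:,1]<.075)&(B[:,2]<.15)&(B[:,2]>0.05)
f=np.polyfit(B[k,0],B[k,2],1);print('flap',k.sum(),-np.arctan(-f[0]))
k=(abs(B[:,0]-.045)<.03)&(abs(B[:,1]+.032)<.02)&(B[:,2]>.155)&(B[:,2]<.178)
print('cap',k.sum(),B[k].min(0).round(3),B[k].max(0).round(3))
L=(P-s['tcp_pos'])@M
k=(abs(L[:,0])<.03)&(L[:,1]<-.03)&(L[:,1]>-.07)&(L[:,2]>-.05)&(L[:,2]<.0)&(B[:,2]>.153)
print('near tip',B[k][B[k][:,2].argsort()[:5]].round(3).tolist())
E
```

```text
15.07 p [ 0.4964 -0.0427  0.1236] q [-0.42  0.93  0.88  1.61 -0.51  1.41  0.51] F [ 0.7 -0.4  1. ]
[[ 0.103  0.878 -0.468]
 [ 0.994 -0.105  0.023]
 [-0.029 -0.468 -0.883]]
[ 0.0445 -0.0316  0.1236]
flap 671 -0.36607594836982943
cap 127 [ 0.03  -0.039  0.155] [ 0.075 -0.015  0.178]
near tip [[0.085, -0.035, 0.153], [0.098, -0.015, 0.153], [0.092, -0.019, 0.153], [0.082, -0.046, 0.153], [0.088, -0.057, 0.153]]
```

>>> carry_out(
  commands=[
    [0,0.009,-0.0047,0],
    [0,0.018,-0.0094,0],
    [0,0.026,-0.014,0],
    [-0.001,0.035,-0.019,0],
    [-0.001,0.044,-0.0235,0],
    [-0.001,0.053,-0.028,0],
    [-0.001,0.062,-0.033,0],
    [-0.001,0.062,-0.033,0],
  ],
)

```text
time_s: 15.78
tcp_pos: [0.5249, -0.045, 0.1232]
orientation: [-0.17, 0.723, 0.648, -0.171]
wrist_force: [-1.5, 1.0, 2.1]
finger_gap: 0.996
grasp_force: 1.6
```

```bash
python3 - <<'E'
from h import *
s,M=st();T=tobin(s['tcp_pos']);print(T,s['grasp_force'])
p=camera('side');P=cloud(p).reshape(-1,3);B=(P-C)@np.c_[bx,by,[0,0,1]]
k=(abs(B[:,0]+.03)<.05)&(B[:,1]>.03)&(B[:,1]<.075)&(B[:,2]<.15)&(B[:,2]>0.05)
f=np.polyfit(B[k,0],B[k,2],1);print('flap',k.sum(),np.arctan(f[0]))
cv2.imwrite('pics/push.png',cv2.resize(p['color'][150:300,200:360,::-1],None,fx=3.5,fy=3.5))
E
```

```text
15.78 p [ 0.5249 -0.045   0.1232] q [-0.39  0.96  0.87  1.52 -0.52  1.46  0.49] F [-1.5  1.   2.1]
[[ 0.102  0.878 -0.468]
 [ 0.994 -0.103  0.024]
 [-0.027 -0.468 -0.883]]
[ 0.0159 -0.033   0.1232] 1.6281550608323414
flap 553 -0.5400160533082039
```

View pics/push.png

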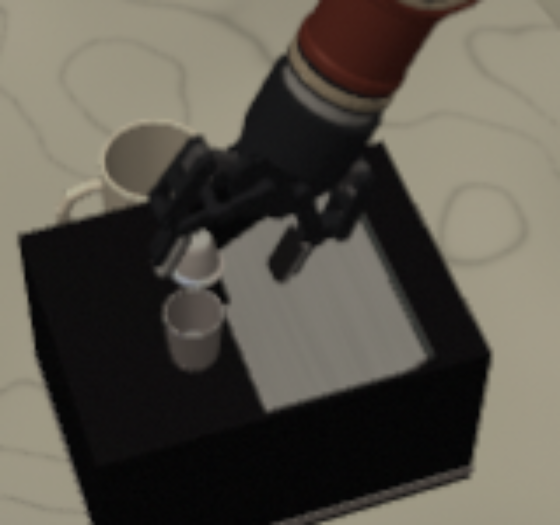

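The capsule (crop 200,258) is now at the ledge's edge, still upright with the finger behind it. The flap is open about 0.54 rad. I'll keep pushing.

>>> carry_out(
  commands=[
    [0,0.009,-0.0047,0],
    [0,0.018,-0.0094,0],
    [0,0.026,-0.014,0],
    [0,0.035,-0.019,0],
    [0,0.035,-0.019,0],
  ],
)

```text
time_s: 16.25
tcp_pos: [0.5321, -0.0459, 0.1269]
orientation: [-0.179, 0.722, 0.644, -0.177]
wrist_force: [-22.7, 4.0, 17.6]
finger_gap: 0.997
grasp_force: 6.4
```

```bash
python3 - <<'E'
from h import *
s,M=st();T=tobin(s['tcp_pos']);print(T,s['grasp_force'])
p=camera('side');P=cloud(p).reshape(-1,3);B=(P-C)@np.c_[bx,by,[0,0,1]]
k=(abs(B[:,0]+.03)<.05)&(B[:,1]>.03)&(B[:,1]<.075)&(B[:,2]<.15)&(B[:,2]>0.05)
f=np.polyfit(B[k,0],B[k,2],1);print('flap',k.sum(),np.arctan(f[0]))
cv2.imwrite('pics/push2.png',cv2.resize(p['color'][150:300,200:360,::-1],None,fx=3.5,fy=3.5))
E
```

```text
16.25 p [ 0.5321 -0.0459  0.1269] q [-0.38  0.97  0.87  1.48 -0.52  1.5   0.48] F [-22.7   4.   17.6]
[[ 0.108  0.867 -0.487]
 [ 0.994 -0.106  0.031]
 [-0.025 -0.488 -0.873]]
[ 0.0087 -0.033   0.1269] 6.427612969418988
flap 506 -0.6194259946219506
```

View pics/push2.png

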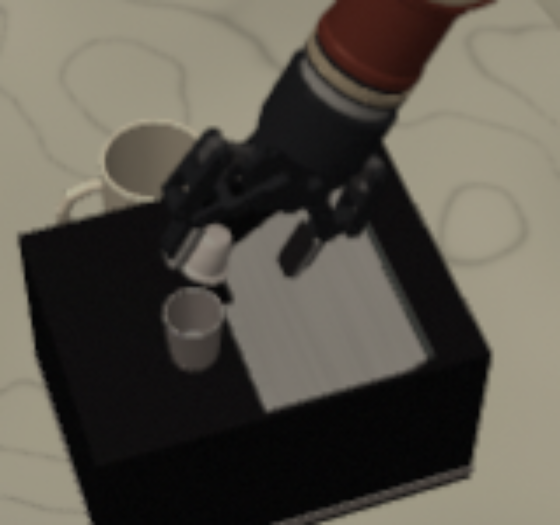

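The capsule (crop 207,250) is tipping over the edge, but the hand is jammed: the far knuckle is probably against the strip. I'll ease the hand up a little, then finish the push by partly closing the claw.

>>> carry_out(
  commands=[
    [0,-0.022,-0.02,0],
    [0,-0.022,-0.02,0],
  ],
)

```text
time_s: 16.47
tcp_pos: [0.5357, -0.0461, 0.1365]
orientation: [-0.17, 0.723, 0.647, -0.171]
wrist_force: [-4.3, 0.3, 3.8]
finger_gap: 1.002
grasp_force: 2.1
```

>>> carry_out(
  commands=[
    [0,0,0,0],
    [0,0,0,0],
    [0,0,0,0],
    [0,0,0,0],
  ],
  claw=60,
  force=20,
)

```text
time_s: 16.8
tcp_pos: [0.5373, -0.0459, 0.1345]
orientation: [-0.169, 0.723, 0.648, -0.171]
wrist_force: [0.8, -0.3, 2.7]
finger_gap: 0.761
grasp_force: 1.5
```

```bash
cat >> h.py <<'E'
def look(name):
    s,M=st();T=tobin(s['tcp_pos']);print(T,s['grasp_force'],s['finger_gap'])
    p=camera('side');P=cloud(p).reshape(-1,3);B=(P-C)@np.c_[bx,by,[0,0,1]]
    k=(abs(B[:,0]+.03)<.05)&(B[:,1]>.03)&(B[:,1]<.075)&(B[:,2]<.15)&(B[:,2]>0.05)
    f=np.polyfit(B[k,0],B[k,2],1);print('flap',k.sum(),np.arctan(f[0]))
    cv2.imwrite(f'pics/{name}.png',cv2.resize(p['color'][150:300,200:360,::-1],None,fx=3.5,fy=3.5))
E
python3 -c "
from h import *
look('push3')"
```

```text
16.8 p [ 0.5373 -0.0459  0.1345] q [-0.38  0.96  0.87  1.48 -0.52  1.5   0.47] F [ 0.8 -0.3  2.7]
[[ 0.102  0.879 -0.467]
 [ 0.994 -0.103  0.023]
 [-0.028 -0.466 -0.884]]
[ 0.0035 -0.0338  0.1345] 1.495752242171875 0.7606222345548211
flap 658 -0.40867793749543907
```

View pics/push3.png

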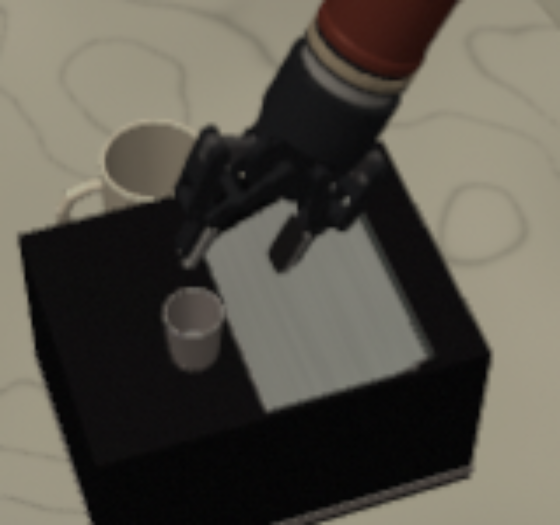

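>>> carry_out(
  commands=[
    [0,0.013,-0.007,0],
    [0,0.027,-0.014,0],
    [0,0.027,-0.014,0],
  ],
)

```text
time_s: 17.1
tcp_pos: [0.5481, -0.0469, 0.1339]
orientation: [-0.171, 0.722, 0.647, -0.172]
wrist_force: [-3.3, 1.2, 2.3]
finger_gap: 0.763
grasp_force: 2.0
```

>>> carry_out(
  commands=[
    [0,0,0,0],
    [0,0,0,0],
    [0,0,0,0],
    [0,0.007,0.013,0],
    [0,0.014,0.027,0],
    [0,0.014,0.027,0],
    [0,0.014,0.027,0],
  ],
  claw=140,
)

```text
time_s: 17.68
tcp_pos: [0.5472, -0.047, 0.1217]
orientation: [-0.172, 0.722, 0.647, -0.172]
wrist_force: [-2.6, 1.3, 2.0]
finger_gap: 0.455
grasp_force: 1.5
```

```bash
python3 - <<'E'
from h import *
look('push4')
p=camera('top')
P=cloud(p).reshape(-1,3);B=(P-C)@np.c_[bx,by,[0,0,1]]
k=(abs(B[:,0]-.0)<.022)&(abs(B[:,1])<.08)&(B[:,2]<.125)
print('top: deep pts',k.sum(),[ (round(x,3),round(y,3),round(z,3)) for x,y,z in B[k][::12]])
for t in ('used_capsule',):
    print([(tobin(d['point']),round(d['conf'],2)) for d in tip_of(t,p)[:3]])
E
```

```text
17.68 p [ 0.5472 -0.047   0.1217] q [-0.37  0.98  0.86  1.45 -0.53  1.5   0.47] F [-2.6  1.3  2. ]
[[ 0.103  0.876 -0.471]
 [ 0.994 -0.103  0.025]
 [-0.027 -0.471 -0.882]]
[-0.0064 -0.0339  0.1217] 1.4767090324312449 0.45511863502806693
flap 562 -0.5354042793119045
top: deep pts 581 [(np.float64(-0.021), np.float64(-0.079), np.float64(0.103)), (np.float64(-0.016), np.float64(-0.072), np.float64(0.105)), (np.float64(-0.014), np.float64(-0.063), np.float64(0.104)), (np.float64(-0.011), np.float64(-0.068), np.float64(0.1)), (np.float64(-0.019), np.float64(-0.006), np.float64(0.099)), (np.float64(-0.009), np.float64(-0.065), np.float64(0.093)), (np.float64(-0.017), np.float64(0.001), np.float64(0.099)), (np.float64(-0.022), np.float64(0.036), np.float64(0.102)), (np.float64(-0.012), np.float64(-0.017), np.float64(0.104)), (np.float64(-0.017), np.float64(0.019), np.float64(0.1)), (np.float64(-0.021), np.float64(0.054), np.float64(0.102)), (np.float64(-0.009), np.float64(-0.019), np.float64(0.096)), (np.float64(-0.013), np.float64(0.016), np.float64(0.104)), (np.float64(-0.018), np.float64
[... 1406 characters left out ...]
t64(0.006), np.float64(0.007), np.float64(0.02)), (np.float64(0.001), np.float64(0.045), np.float64(0.02)), (np.float64(-0.001), np.float64(0.076), np.float64(0.09)), (np.float64(0.011), np.float64(-0.005), np.float64(0.018)), (np.float64(0.006), np.float64(0.033), np.float64(0.015)), (np.float64(0.001), np.float64(0.071), np.float64(0.016)), (np.float64(0.012), np.float64(0.015), np.float64(0.019)), (np.float64(0.006), np.float64(0.053), np.float64(0.011)), (np.float64(0.014), np.float64(0.021), np.float64(0.018)), (np.float64(0.009), np.float64(0.059), np.float64(0.021)), (np.float64(0.013), np.float64(0.05), np.float64(0.018)), (np.float64(0.014), np.float64(0.066), np.float64(0.021))]
[]
```

View pics/push4.png

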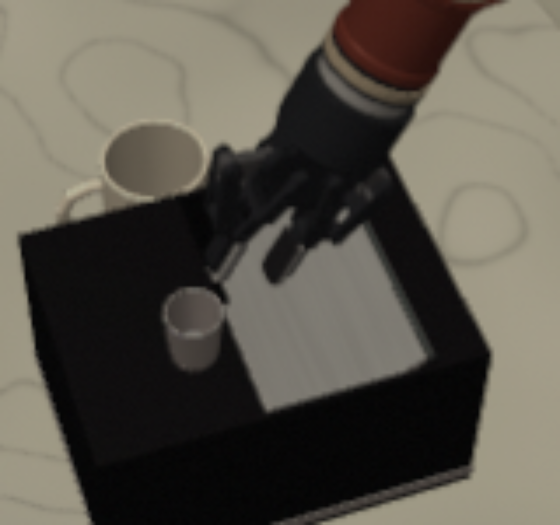

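From above, the bin floor shows along the whole open gap, so the capsule has dropped inside. The measure (crop 193,325) and mug haven't moved. I'll withdraw the fingers.

>>> carry_out(
  commands=[
    [0,-0.018,-0.033,0],
    [0,-0.036,-0.066,0],
    [0,-0.06,-0.11,0],
    [0,-0.09,-0.165,0],
    [0,-0.13,-0.24,0],
    [0,-0.18,-0.33,0],
    [0,-0.18,-0.33,0],
    [0,-0.27,-0.5,0],
    [0,-0.27,-0.5,0],
    [0,-0.27,-0.5,0],
    [0,-0.27,-0.5,0],
    [0,-0.27,-0.5,0],
  ],
)

```text
time_s: 18.83
tcp_pos: [0.5473, -0.0411, 0.3502]
orientation: [-0.169, 0.723, 0.648, -0.17]
wrist_force: [-1.3, -0.2, -0.6]
finger_gap: 0.453
grasp_force: 0.0
```

```bash
python3 - <<'E'
from h import *
st()
p=camera('side');P=cloud(p).reshape(-1,3);B=(P-C)@np.c_[bx,by,[0,0,1]]
k=(abs(B[:,0]+.04)<.045)&(abs(B[:,1])<.075)&(B[:,2]<.17)&(B[:,2]>0.05)
f=np.polyfit(B[k,0],B[k,2],1);print('flap',k.sum(),np.arctan(f[0]),B[k,2].min())
for t in ('measure','new_capsule1','mug'):
    print(t,[(np.round(d['point'],3).tolist(),round(d['conf'],2)) for d in boxes_of(t,p)[:2]])
E
```

```text
18.83 p [ 0.5473 -0.0411  0.3502] q [-0.37  0.77  0.94  1.16 -0.4   1.92  0.39] F [-1.3 -0.2 -0.6]
[[ 0.102  0.879 -0.466]
 [ 0.994 -0.103  0.024]
 [-0.027 -0.466 -0.885]]
flap 2044 -0.0013618062148215647 0.14465630424530773
measure [([0.485, -0.108, 0.178], 0.78)]
new_capsule1 [([0.568, -0.229, 0.018], 0.72)]
mug [([0.552, 0.127, 0.071], 0.81)]
```

The flap is shut and everything else is where it was, so I'm handing in.

```bash
python3 -c "
from station import *
print(finish_job())"
```

```text
the job is handed in; nothing more can be done
None
```

I pushed the used capsule off the ledge into the bin while a finger held the flap open. The flap then shut, the measure and mug read where they stood, and the job was handed in at about 19 s; its verdict was not shown.

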